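Refit the hob knob and hold it in for the spark check

ROBOT

A 6-joint arm with a two-finger parallel gripper is mounted at the origin on a cart in front of the work surface, level with it; the furniture and walls round the work are solid. World frame = base frame: x ahead of the robot, y to its left, z up, the work surface at z = 0. Lengths are in m, angles in degrees, forces in N, time in s.
With the tool pointing down it reaches from about 0.325 to 0.85 m from the base axis. Payload 15.5 kg.
Tool frame: the origin (TCP) lies at the very end of the fingers, on their centre line; the grasp point (between the pads) lies arm.grip_depth behind it (arm.grip_depth is the distance from the TCP to the grasp point, in m); z points along the fingers, y is the direction in which the jaws open and shut (so a half turn about z gives the same grasp; the last joint's range is limited). The gripper opens to 91 mm and grips with 3 to 60 N. Pads are 32 mm wide; open, the fingers measure 118 mm over their backs; the gripper's body (76 mm by 178 mm) begins 60 mm behind the grasp point.
Start: joints at [-79.498, 28.281, 77.091, -0, 74.628, -5.472], TCP at [0.172, -0.601, 0.19] pointing down, gripper open.
Joint ranges: [-166.48, 166.48], [-47.26, 123.95], [12.59, 153.08], [-70.14, 250.14], [6.76, 159.57], [-176.63, 176.63]. Speed limits (degrees/s): [108.29, 108.29, 147.25, 172.46, 172.46, 172.46].

INTERFACE

Orientations are given as a 3x3 rotation matrix whose columns are the frame's x, y, z axes.
In Python, from rig import arm gives the robot as it stands. Calls block until the motion is done:
- arm.move_to(position, orientation): joint-space move of the TCP to a pose.
- arm.move_l(position, orientation=None, feed=0.15): straight line of the TCP; orientation=None keeps the orientation; feed is the mean speed in m/s.
- arm.move_joints(angles): joint-space move.
- arm.grip(opening): finger opening in m; the grip force is fixed at half the most; returns when the fingers have stopped.
- arm.sleep(seconds).
- arm.solve_ik(position, orientation): joint angles nearest the present ones, or None.
- arm.snapshot(name): name is "scene" or "top" or "wrist"; returns the picture (420x560x3 uint8, red, green, blue); there is no depth.
- arm.get_calibration(name): a dict with "intrinsics" (3x3 intrinsics, pixels), "cam_to_world" (4x4, takes a point from camera to world coordinates). Camera axes: x right, y down, z forward; pixel columns grow to the right and rows downward; lengths in m; the calibration is good to about 2 mm. The wrist camera is an equidistant fisheye: a pixel r from the principal point sees the ray r / f radians off the axis. A picture is of the moment at which its call begins: read the wrist's pose just before it. get_calibration takes no time and is no camera call; for the wrist camera it gives the pose at the moment of the call.
A pose or a line that the arm cannot do raises arm.Unreachable and nothing moves.
- arm.sign_off(): hands the job in, once; it reports no verdict.
Readings, each from a call of its own:
- arm.current_t(): time.
- arm.current_joint_positions(): joint angles.
- arm.current_dq(): joint speeds.
- arm.current_tau(): joint torques, N m.
- arm.current_ee_pos(): TCP position.
- arm.current_tool_rot(): TCP orientation.
- arm.current_force(): force on the tool from outside, world axes, zero at the start.
- arm.current_torque(): the same for the moment, N m.
- arm.current_width(): finger opening in m.
Only numpy, scipy, OpenCV 4.12 (cv2) and the standard library are available. Lean on these libraries where they do the work, as an engineer would, in place of code of your own. Each camera call takes 0.05 s, during which the arm holds its last target.

TASK

The control knob of the little table hob was pulled off for cleaning and the igniter is now to be checked. First clear the burner: hang the mug that stands on it by its handle on the free front arm of the mug stand and let go of it. Then pick up the knob, turn it so that the flat in its bore matches the flat of the tap shaft, push it fully onto the shaft, and press it in to the stop of the sprung tap; finish while still holding the knob pressed in, and leave the other things on the worktop as they are.

Things in the scene. Friction and masses are not known exactly. Their poses are not given: they have to be found in the camera images.
- hob: single-burner table hob of steel, fixed, 280 (x) x 240 (y) mm, flat top 60 mm above the worktop. Origin: centre of its underside. Its -x side is the front with the tap shaft (98 mm in front of the origin, y 0); the burner centre is 45 mm behind the origin, under a black pan support whose top is at 86 mm
- shaft_tip (a point): top end of the upright brass tap shaft, on its axis, 23 mm above the hob's top. The shaft is D-shaped: 12 mm in diameter with one flat along its whole length, 2 mm from the axis, facing this point's +x (the hob's +x, towards the burner). Top edge chamfered 2 mm. The shaft cannot turn; it sinks as the tap is pressed
- tap (a joint): how far the tap shaft is pressed in, m: 0 at rest, 0.005 at the stop. A spring holds it up: about 4 N starts it, about 9 N takes it to the stop
- knob: loose black hob knob, 45 g, lying bore down. Origin: centre of the underside. Round skirt 44 mm wide, 18 mm high; on it a bar grip 42 mm long (x), 12 wide (y), top at 36 mm, with a white pointer line at its +x end. D bore up from the underside: 13.4 mm over the round, 14 mm deep, its flat 2.7 mm from the axis on the +x (pointer) side. Fully on, unpressed, it is 9 mm above the hob's top
- bore_end (a point): middle of the blind end of the knob's bore, 14 mm above the knob's underside; meets shaft_tip when the knob is fully on. The knob goes on only with its pointer on the side of the shaft's flat, within about 14 degrees either way
- mug: loose white enamel mug with a blue rim, 130 g, standing upright on the burner's pan support; 64 mm outside diameter, 72 mm high, wall 3 mm. Origin: centre of its underside. Handle at +y: a loop of 8 mm round bar in the mug's y-z plane whose opening is about 26 mm wide (y 33 to 60) and 38 mm high (z 18 to 56)
- mug_loop (a point): middle of the opening of the mug's handle, 48 mm from the mug's axis along +y, 38 mm above its underside
- stand: mug stand, fixed: wooden foot 140 mm in diameter, post 22 mm in diameter and 182 mm high, two steel arms of 9 mm round bar. The front arm (to the stand's -x) is free; the back arm carries another mug, fixed there. Origin: centre of the foot's underside. A mug let go on the arm swings down under it
- peg_mid (a point): middle of the free front arm, 43 mm in front of the post's axis, 159 mm above the worktop; axes as the stand's. The arm runs from the post (150 mm high) outwards along the stand's -x, rising 15 degrees
- peg_tip (a point): outer end of the free front arm, 78 mm in front of the post's axis, 169 mm high, with a rubber ball of 13 mm diameter
- timer: loose kitchen timer with a dark base and white dial, 66 mm in diameter, 46 mm high; bystander, origin at the centre of its underside
- red_spice: loose clear spice bottle with a red cap, 44 mm in diameter, 108 mm high; bystander, origin at the centre of its underside
- salt_tube: loose clear tube of white salt with a white cap, 38 mm in diameter, 108 mm high; bystander, origin at the centre of its underside

How it is judged:
By the outcome, as a careful person would: the job done as asked, in the order asked, and still so for the second after the job is handed in, while the arm keeps its last pose, push and grip.
It also fails if it takes over 58 s, if anything falls off the work surface, if the arm or the gripper's body presses on something with over 40 N, if the wrist force passes 120 N, or if a joint passes its speed limit or range.

## Working session

There is one attempt and no reset: what is moved stays moved. The work goes in short steps, each a Python script; the robot and the scene stay as the last script left them, time stands still between calls to the robot, and variables do not carry over. Pictures are saved under pics/ and viewed, and the job is handed in when it is done.

```bash
ls; mkdir -p pics; cat > h.py <<'E'
import numpy as np, cv2
from rig import arm
def shot(n,f):
    c=arm.get_calibration(n); im=np.array(arm.snapshot(n)); cv2.imwrite('pics/'+f+'.png',im[:,:,::-1]); np.savez('pics/'+f+'.npz',im=im,K=c['intrinsics'],T=c['cam_to_world']); return im,c
def load(f):
    d=np.load('pics/'+f+'.npz'); return d['im'],d['K'],d['T']
def ray(K,T,u,v,fish=False):
    x=(u-K[0,2])/K[0,0]; y=(v-K[1,2])/K[1,1]
    if fish:
        r=np.hypot(x,y); d=np.array([x/r*np.sin(r),y/r*np.sin(r),np.cos(r)]) if r>0 else np.array([0,0,1.])
    else: d=np.array([x,y,1.])
    d=T[:3,:3]@d; return T[:3,3],d/np.linalg.norm(d)
def onz(K,T,u,v,z,fish=False):
    o,d=ray(K,T,u,v,fish); return o+d*(z-o[2])/d[2]
def proj(K,T,p,fish=False):
    q=T[:3,:3].T@(np.asarray(p)-T[:3,3])
    if fish:
        r=np.hypot(q[0],q[1]); t=np.arctan2(r,q[2]); q=np.array([q[0]/r*t,q[1]/r*t,1])
    return K[0,0]*q[0]/q[2]+K[0,2],K[1,1]*q[1]/q[2]+K[1,2]
def tri(r1,r2):
    (a,d),(b,e)=r1,r2
    A=np.stack([d,-e],1); s=np.linalg.lstsq(A,b-a,rcond=None)[0]
    p=a+s[0]*d;q=b+s[1]*e; return (p+q)/2,np.linalg.norm(p-q)
E
python3 - <<'E'
from h import *
print(arm.current_t(),arm.grip_depth)
for n in ["scene","top","wrist"]:
    im,c=shot(n,n+'0'); print(n,c['intrinsics'],c['cam_to_world'])
E
```

```text
pics
0.0 0.0188
scene [[492.48258253   0.         280.86997204]
 [  0.         492.48258253 203.71569537]
 [  0.           0.           1.        ]] [[ 0.35752401 -0.38189127  0.85225327 -0.55897918]
 [-0.93378243 -0.13145853  0.33281981 -0.43660568]
 [-0.01506501 -0.91481021 -0.40360294  0.66911886]
 [ 0.          0.          0.          1.        ]]
top [[390.5191123    0.         280.80836606]
 [  0.         390.5191123  208.7331242 ]
 [  0.           0.           1.        ]] [[-0.00927992 -0.99172492  0.12804516  0.46042961]
 [-0.9999533   0.00885813 -0.0038632   0.00190464]
 [ 0.00269699 -0.12807503 -0.99176081  1.14080731]
 [ 0.          0.          0.          1.        ]]
wrist [[325.1922621    0.         281.6432086 ]
 [  0.         325.1922621  211.52232249]
 [  0.           0.           1.        ]] [[ 2.75457313e-01 -9.31819344e-01 -2.36296378e-01  2.37390643e-01]
 [-9.61312943e-01 -2.67219035e-01 -6.68686270e-02 -5.82207162e-01]
 [-8.33410090e-04  2.45574219e-01 -9.69377433e-01  3.84140739e-01]
 [ 0.00000000e+00  0.00000000e+00  0.00000000e+00  1.00000000e+00]]
```

View pics/scene0.png

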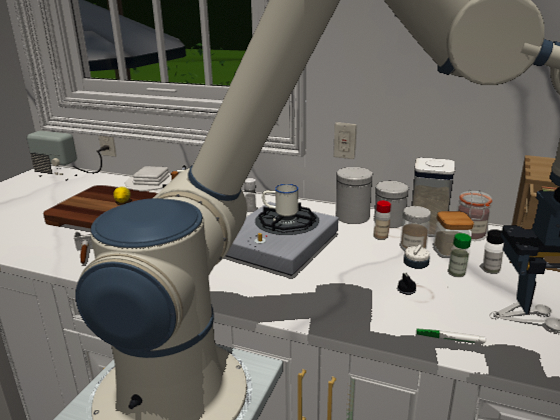

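View pics/top0.png

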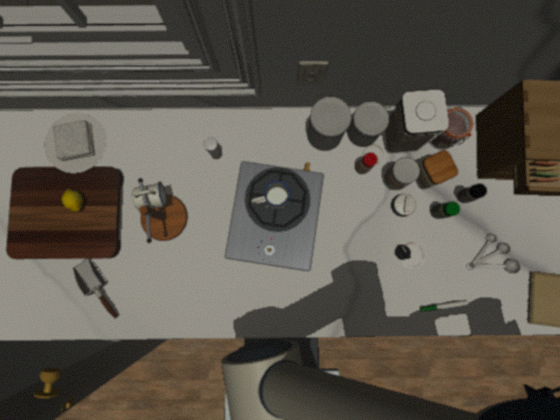

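View pics/wrist0.png

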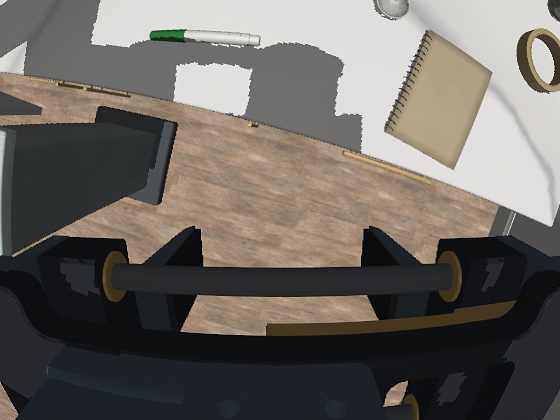

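The top view shows the hob at about (275,215), the mug on the burner at (277,196), the tap at (269,250), the stand at (160,210) and the knob at (404,252). I'll zoom in on these.

```bash
python3 - <<'E'
from h import *
im=load('top0')[0][:,:,::-1]
a=cv2.resize(im[150:290,110:340],None,fx=3.4,fy=3.4,interpolation=2); cv2.imwrite('pics/ca.png',a)
b=cv2.resize(im[220:280,370:440],None,fx=8,fy=8,interpolation=2); cv2.imwrite('pics/cb.png',b)
im=load('scene0')[0][:,:,::-1]
b=cv2.resize(im[170:280,220:350],None,fx=5,fy=5,interpolation=2); cv2.imwrite('pics/cc.png',b)
E
```

```text
(no output)
```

View pics/ca.png

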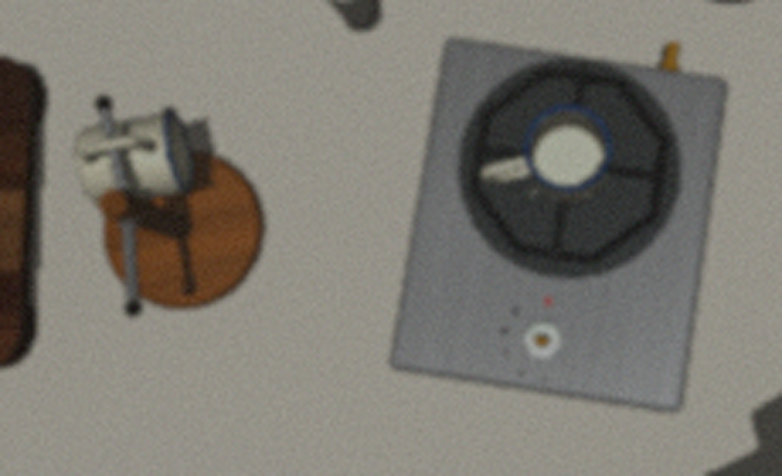

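View pics/cb.png

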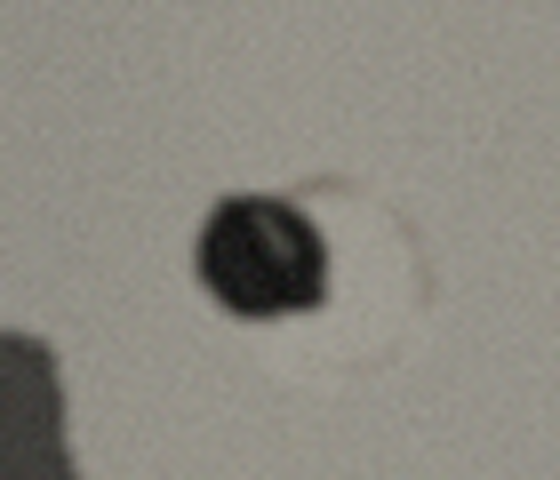

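View pics/cc.png

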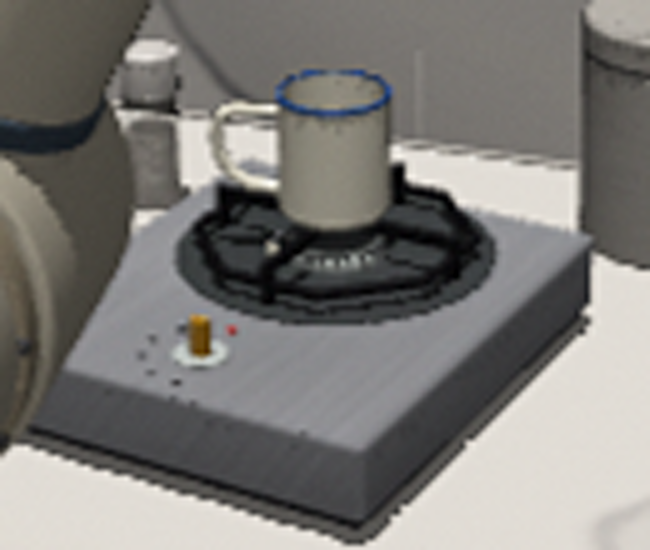

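```bash
python3 - <<'E'
from h import *
im,K,T=load('top0'); S,KS,TS=load('scene0')
f=lambda x,y:(x/3.4+110-.35,y/3.4+150-.35)
P=lambda x,y,z:onz(K,T,*f(x,y),z)
cs=[P(*c,.06) for c in [(448,38),(727,80),(680,410),(391,367)]]
for c in cs: print(c)
c=np.mean(cs,0)
ax=(cs[0]+cs[1]-cs[2]-cs[3]); yaw=np.arctan2(ax[1],ax[0]); ay=cs[0]+cs[3]-cs[1]-cs[2]; yaw2=np.arctan2(-ay[0],ay[1])
print('hob',c,np.degrees([yaw,yaw2]),np.linalg.norm(cs[0]-cs[3]),np.linalg.norm(cs[0]-cs[1]))
h=np.array([np.cos(yaw),np.sin(yaw),0]);print('shaft pred',c[:2]-.098*h[:2],'burner',c[:2]+.045*h[:2])
hsv=cv2.cvtColor(im,cv2.COLOR_RGB2HSV)
def cent(m,r):
    mm=np.zeros_like(m);x0,y0,x1,y1=r;mm[y0:y1,x0:x1]=m[y0:y1,x0:x1]; ys,xs=np.nonzero(mm);return xs.mean(),ys.mean(),len(xs)
print('shaft', P(542,340,.083), 'disc', P(542,341,.06))
blue=((hsv[...,0]>105)&(hsv[...,0]<130)&(hsv[...,1]>90)).astype(np.uint8)
mm=np.zeros_like(blue);mm[175:212,255:300]=blue[175:212,255:300]
pts=cv2.findNonZero(mm); (e)=cv2.fitEllipse(pts);print('rim',e,onz(K,T,*e[0],.158))
print('mug handle outer',P(483,172,.086+.037),P(527,163,.123))
print('foot',P(183,230,.018),'tips',P(133,308,.169),P(103,103,.169))
# scene
g=lambda x,y:(x/5+220-.4,y/5+170-.4)
print('shaft tri',tri(ray(K,T,*f(542,340)),ray(KS,TS,*g(200,318))))
print('rim tri',tri(ray(K,T,*e[0]),ray(KS,TS,*g(335,92))))
m=(im.max(2)<60).astype(np.uint8);print('knob',cent(m,(390,240,412,262)))
x=cent(m,(390,240,412,262));print(onz(K,T,x[0],x[1],.012))
E
```

```text
[0.73789358 0.1080906  0.06      ]
[ 0.70015173 -0.12375526  0.06      ]
[ 0.42962841 -0.07962516  0.06      ]
[0.4661162  0.15310898 0.06      ]
hob [0.58344748 0.01445479 0.06      ] [-9.33532363 -9.07787007] 0.27548066657189724 0.23489774678051645
shaft pred [0.4867454  0.03035158] burner [0.6278515  0.00715524]
shaft [0.48612157 0.0304664  0.083     ] disc [0.4858747 0.0310918 0.06     ]
rim ((276.6018981933594, 193.14254760742188), (24.480688095092773, 24.758386611938477), 93.81294250488281) [0.62750924 0.00843307 0.158     ]
mug handle outer [0.61508975 0.07439963 0.123     ] [0.62184637 0.040279   0.123     ]
foot [0.58347984 0.33667322 0.018     ] tips [0.51001332 0.32643772 0.169     ] [0.66254339 0.35392175 0.169     ]
shaft tri (array([0.48579874, 0.03130241, 0.08177748]), np.float64(0.0017537380047944744))
rim tri (array([0.6275046 , 0.00865505, 0.15749648]), np.float64(0.00047226438166445895))
knob (np.float64(402.09375), np.float64(251.80625), 160)
[ 0.4781512  -0.35013835  0.012     ]
```

```bash
cat >> h.py <<'E'
def down(yaw_y):  # tool z down, tool y axis at world angle yaw_y (deg)
    a=np.radians(yaw_y); y=np.array([np.cos(a),np.sin(a),0]); z=np.array([0,0,-1.]); return np.stack([np.cross(y,z),y,z],1)
def best(p,yaw):
    c=[]
    for s in (0,180):
        q=arm.solve_ik(p,down(yaw+s))
        if q is not None: c.append((np.abs(np.array(q)-arm.current_joint_positions()).max(),yaw+s,q))
    c.sort(key=lambda t:t[0]); return c[0]
def sx(d): return np.array([np.cos(np.radians(d)),np.sin(np.radians(d)),0])
E
python3 - <<'E'
from h import *
print(arm.current_tool_rot())
b=best([.6275,.0085,.22],10.5);print(b)
for s in (0,180): print(arm.solve_ik([.53,.29,.15],down(10.2+s)))
arm.grip(.091)
arm.move_to([.6275,.0085,.22],down(b[1]))
print(arm.current_t())
shot('wrist','w1');shot('top','t1');shot('scene','s1')
E
```

```text
[[ 9.61393233e-01  2.75178186e-01 -1.33600857e-04]
 [ 2.75178193e-01 -9.61392818e-01  9.00690909e-04]
 [ 1.19407586e-04 -9.02682187e-04 -9.99999585e-01]]
(np.float64(74.82612243453009), 10.5, array([-4.67360115e+00,  2.70334031e+01,  7.43794328e+01, -2.54444375e-14,
        7.85871640e+01, -1.51736011e+01]))
[ 2.30246750e+01  2.88918762e+01  8.29692369e+01 -2.54444375e-14
  6.81388869e+01  1.28246750e+01]
[ 2.30246750e+01  2.88918762e+01  8.29692369e+01 -2.54444375e-14
  6.81388869e+01 -1.67175325e+02]
3.0583
```

View pics/w1.png

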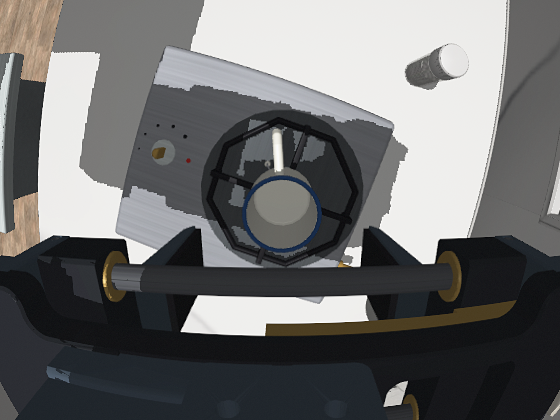

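View pics/s1.png

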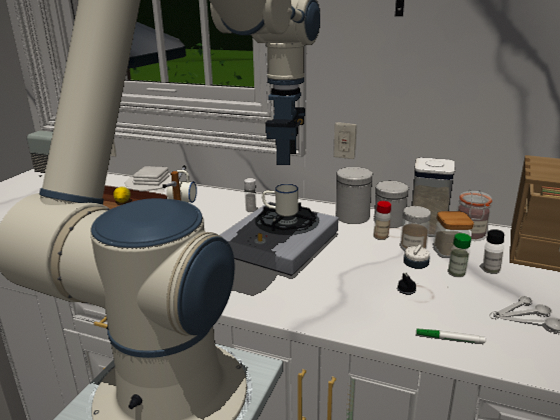

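View pics/t1.png

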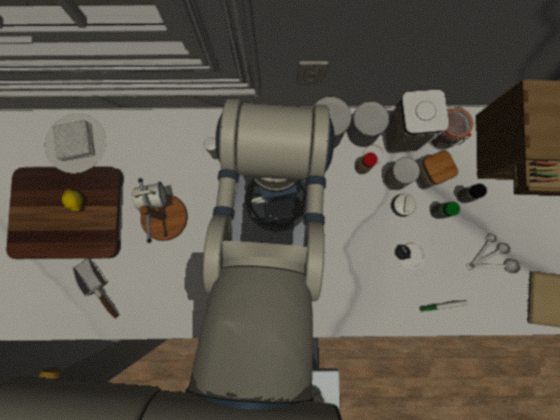

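The wrist view shows the mug rim centred near (282,213), the handle's outer end at (277,132), and the brass shaft at (160,152). I'll turn these into positions.

```bash
python3 - <<'E'
from h import *
im,K,T=load('w1'); hsv=cv2.cvtColor(im,cv2.COLOR_RGB2HSV)
m=((hsv[...,0]>105)&(hsv[...,0]<130)&(hsv[...,1]>90)&(hsv[...,2]>60)).astype(np.uint8); m[:170]=0;m[262:]=0;m[:,:235]=0;m[:,330:]=0
e=cv2.fitEllipse(cv2.findNonZero(m));print(e)
c=onz(K,T,*e[0],.158,True);print('rim',c)
for u,v in [(277,131),(279,170)]: print(onz(K,T,u,v,.086+.060,True))
o=onz(K,T,277,133,.146,True);d=o-c;print(np.degrees(np.arctan2(-d[0],d[1])))
g=((hsv[...,0]>10)&(hsv[...,0]<30)&(hsv[...,1]>120)).astype(np.uint8);g[:140]=0;g[165:]=0;g[:,:145]=0;g[:,175:]=0
ys,xs=np.nonzero(g);print(xs.min(),xs.max(),ys.min(),ys.max(), onz(K,T,xs.mean(),ys.mean(),.075,True))
cv2.imwrite('pics/cw.png',cv2.resize(im[110:190,120:220,::-1],None,fx=7,fy=7,interpolation=2))
S,KS,TS=load('s1');cv2.imwrite('pics/cs.png',cv2.resize(S[160:210,160:210,::-1],None,fx=11,fy=11,interpolation=2))
E
```

```text
((281.30389404296875, 213.67494201660156), (73.23877716064453, 75.73094940185547), 89.21475219726562)
rim [0.62604746 0.00915488 0.158     ]
[0.6104939  0.07409497 0.146     ]
[0.61793953 0.04254888 0.146     ]
13.547400210367309
152 165 148 158 [0.48504541 0.03112994 0.075     ]
```

View pics/cw.png

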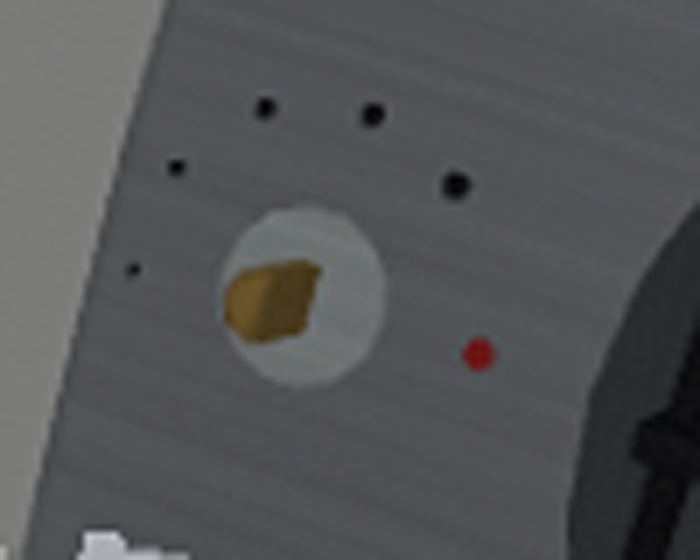

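View pics/cs.png

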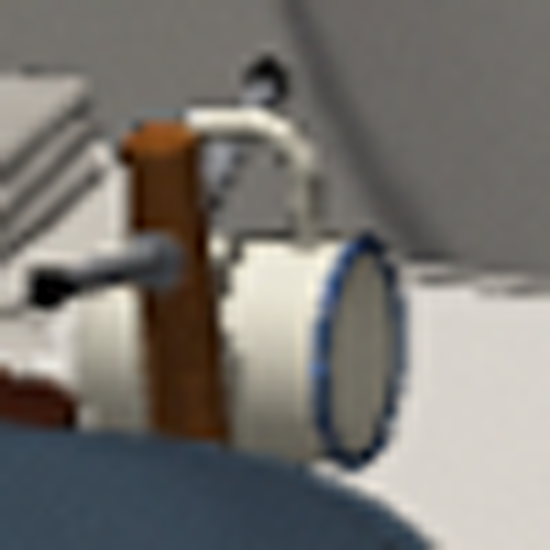

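```bash
python3 - <<'E'
from h import *
im,K,T=load('t1');S,KS,TS=load('s1')
cv2.imwrite('pics/ct.png',cv2.resize(im[165:260,120:200,::-1],None,fx=7,fy=6,interpolation=2))
f=lambda x,y:(x/3.4+110-.35,y/3.4+150-.35)
g=lambda x,y:(x/11+160-.45,y/11+160-.45)
for a,b in [((133,308),(47,289)),((103,103),(267,76))]: print(tri(ray(K,T,*f(*a)),ray(KS,TS,*g(*b))))
print('post top scene',onz(KS,TS,*g(160,135),.182))
E
```

```text
(array([0.50968768, 0.32781624, 0.16730898]), np.float64(0.0017612689182736662))
(array([0.6617101 , 0.35489535, 0.17004434]), np.float64(0.0028954192393669063))
post top scene [0.58274997 0.33997798 0.182     ]
```

View pics/ct.png

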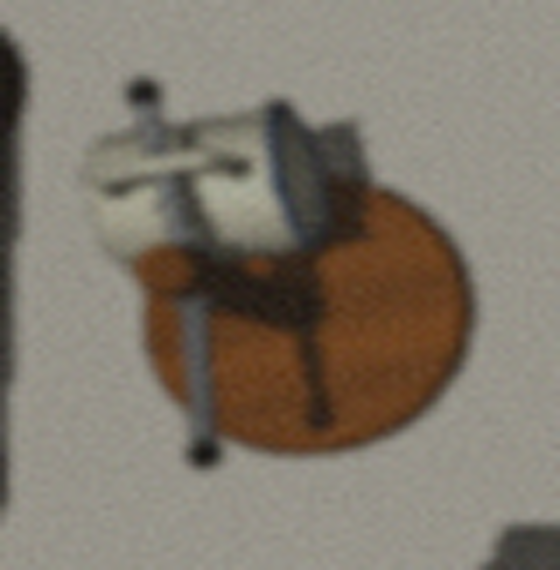

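```bash
python3 - <<'E'
from h import *
arm.move_l([.6268,.0088,.20],down(12.5),feed=.15)
arm.move_l([.6268,.0088,.117],feed=.12)
print(arm.grip(.055),arm.current_width(),arm.current_force())
arm.move_l([.6268,.0088,.18],feed=.12)
yw=10.1; X=sx(yw); Y=sx(yw+90); st=np.array([.586,.341,0])
L=st-X*.106+[0,0,.168]; P=L-Y*.047-[0,0,.007]
arm.move_to(P,down(yw))
print(arm.current_t(),arm.current_width(),arm.current_ee_pos(),P)
for n in ['wrist','top','scene']: shot(n,n[0]+'2')
a=cv2.imread('pics/t2.png')[160:280,120:260];cv2.imwrite('pics/ct2.png',cv2.resize(a,None,fx=5,fy=5,interpolation=2))
a=cv2.imread('pics/s2.png')[130:230,130:260];cv2.imwrite('pics/cs2.png',cv2.resize(a,None,fx=6,fy=6,interpolation=2))
E
```

```text
False 0.06198499867699323 [-0.29689965 -0.03001858  3.38307486]
6.7083 0.06185664853432116 [0.49065656 0.27543772 0.16095989] [0.4898849  0.27613948 0.161     ]
```

View pics/w2.png

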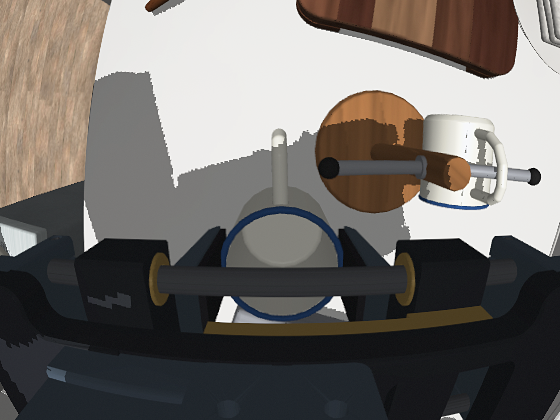

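View pics/ct2.png

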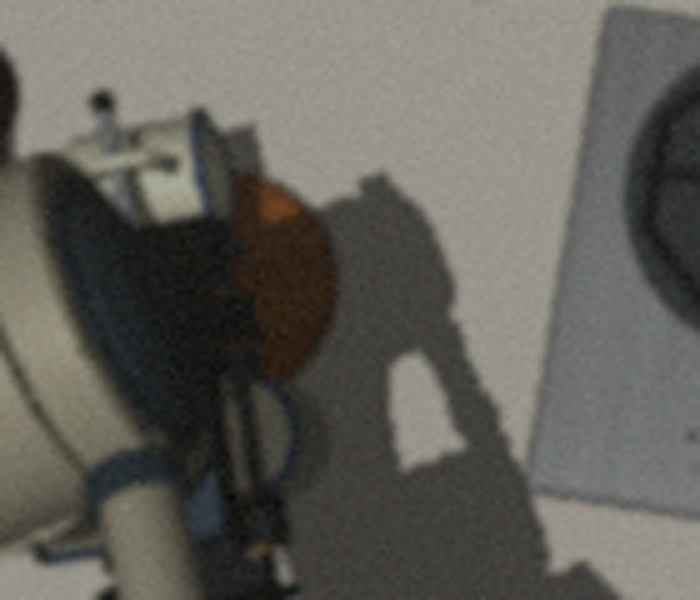

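View pics/cs2.png

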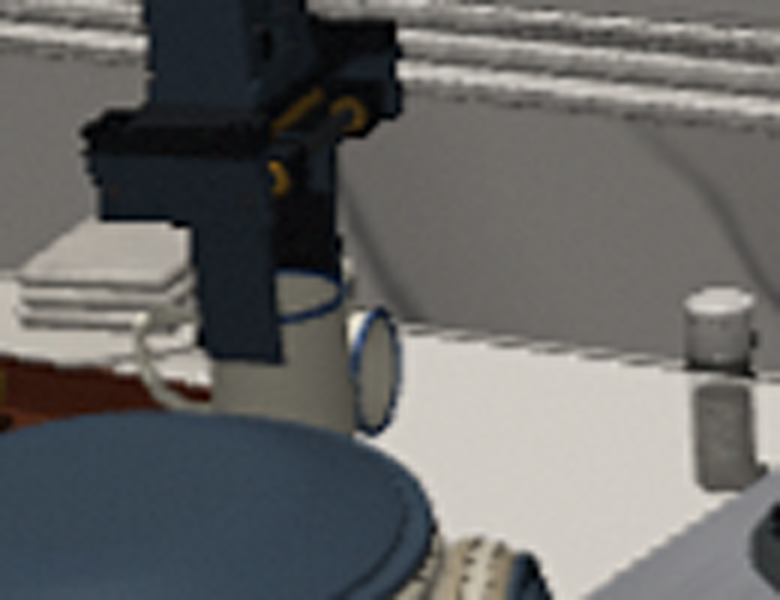

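```bash
python3 - <<'E'
from h import *
im,K,T=load('w2'); fi=True
yw=10.1; X=sx(yw); Y=sx(yw+90); st=np.array([.586,.341,0])
def loc(p): d=p-st; return np.round([d@X,d@Y,p[2]],4)
hsv=cv2.cvtColor(im,cv2.COLOR_RGB2HSV)
m=((hsv[...,0]>105)&(hsv[...,0]<130)&(hsv[...,1]>90)&(hsv[...,2]>60)).astype(np.uint8); m[:200]=0;m[330:]=0;m[:,:215]=0;m[:,350:]=0
e=cv2.fitEllipse(cv2.findNonZero(m));print(e, 'rim',loc(onz(K,T,*e[0],.202,fi)))
print('ball',loc(onz(K,T,329,168,.169,fi)))
print('post top',loc(onz(K,T,458,171,.182,fi)))
for z in (.16,.175,.19): print('handle outer',z,loc(onz(K,T,279,131,z,fi)))
print('handle inner',loc(onz(K,T,281,190,.19,fi)))
print('backball',loc(onz(K,T,534,177,.169,fi)))
E
```

```text
((281.5509033203125, 263.7101135253906), (109.28182220458984, 118.48281860351562), 90.30145263671875) rim [-0.1063 -0.0458  0.202 ]
ball [-0.0788 -0.0005  0.169 ]
post top [-0.0014  0.0016  0.182 ]
handle outer 0.16 [-0.1078  0.0206  0.16  ]
handle outer 0.175 [-0.1077  0.0206  0.175 ]
handle outer 0.19 [-0.1076  0.0206  0.19  ]
handle inner [-0.1066 -0.0097  0.19  ]
backball [ 0.0774 -0.0007  0.169 ]
```

Ball, post and handle agree to about 1.5 mm. The loop is on the peg's line, so I'll insert, lower and release.

```bash
python3 - <<'E'
from h import *
yw=10.1; X=sx(yw); Y=sx(yw+90); st=np.array([.586,.341,0])
Pn=lambda d,z: st-X*d-Y*.047+[0,0,z-.007]
arm.move_l(Pn(.078,.168),feed=.08)
arm.move_l(Pn(.048,.160),feed=.08); f0=arm.current_force();print(f0)
arm.move_l(Pn(.048,.150),feed=.05);print(arm.current_force(),arm.current_ee_pos(),Pn(.048,.150))
for n in ['wrist']: shot(n,n[0]+'3')
print(arm.current_t())
E
```

```text
[-0.45886362 -0.06482842 -1.63628503]
[ 0.66351306 -0.31248653 -2.11434342] [0.54653699 0.2862094  0.14260382] [0.54698608 0.28631075 0.143     ]
8.3
```

View pics/w3.png

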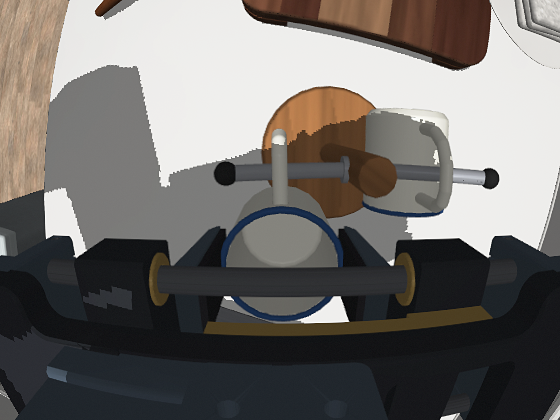

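```bash
python3 - <<'E'
from h import *
p=arm.current_ee_pos()
for k in range(4):
    p=p-[0,0,.001]; arm.move_l(p,feed=.05); f=arm.current_force(); print(f)
    if f[2]>1.: break
arm.grip(.091)
arm.move_l(p+[0,0,.09],feed=.15)
for n in ['wrist','scene']: shot(n,n[0]+'4')
print(arm.current_t(),arm.current_force())
a=cv2.imread('pics/s4.png')[130:230,130:260];cv2.imwrite('pics/cs4.png',cv2.resize(a,None,fx=6,fy=6,interpolation=2))
E
```

```text
[-0.25260649  0.15416417 -1.78565914]
[ 0.29340476  0.49193907 -1.15708423]
[-0.21239926  0.09434604  1.64382198]
10.5167 [ 0.42135317 -0.91973152 -0.84703186]
```

View pics/w4.png

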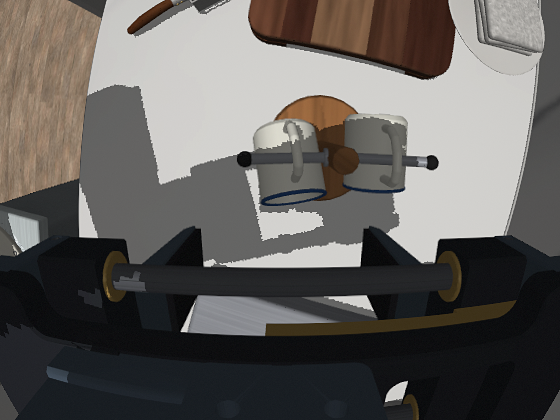

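View pics/cs4.png

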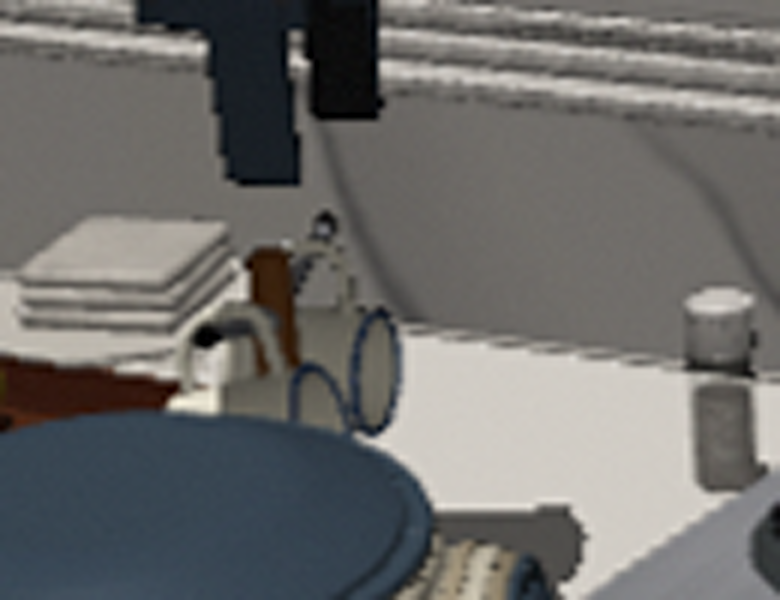

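The mug hangs on the front arm, with its handle over the peg and its rim facing -y. Next I'll look at the knob.

```bash
python3 - <<'E'
from h import *
print(best([.478,-.42,.18],-15)[1:])
b=best([.478,-.42,.18],-15)
arm.move_to([.478,-.42,.18],down(b[1]))
im,c=shot('wrist','w5'); shot('scene','s5');shot('top','t5')
print(arm.current_t())
u,v=proj(c['intrinsics'],c['cam_to_world'],[.478,-.35,.02],True);print(u,v)
u,v=int(u),int(v);cv2.imwrite('pics/cw5.png',cv2.resize(im[v-45:v+45,u-50:u+50,::-1],None,fx=6,fy=6,interpolation=2))
a=cv2.imread('pics/s5.png')[130:230,130:260];cv2.imwrite('pics/cs5.png',cv2.resize(a,None,fx=6,fy=6,interpolation=2))
E
```

```text
(-15, array([-4.66790469e+01,  2.97205570e+01,  7.61169616e+01, -2.54444375e-14,
        7.41624813e+01, -3.16790469e+01]))
13.1917
265.1947594325292 132.12212463535144
```

View pics/w5.png

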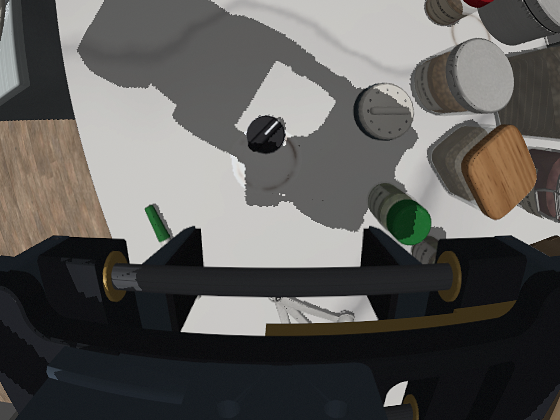

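View pics/cw5.png

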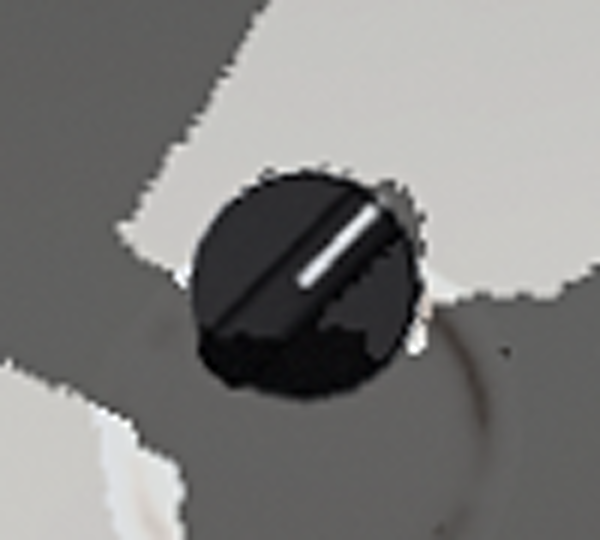

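View pics/cs5.png

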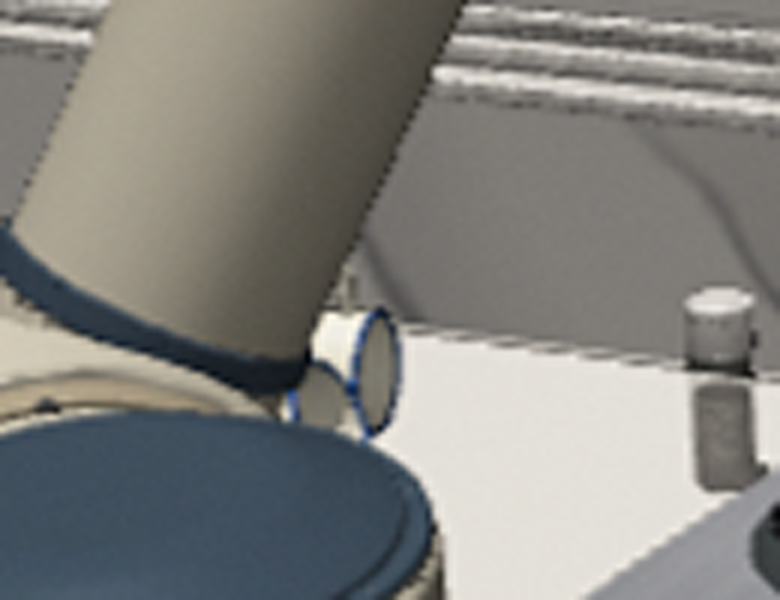

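```bash
python3 - <<'E'
from h import *
im,K,T=load('w5')
a=onz(K,T,265.5,133.5,.036,True);b=onz(K,T,277.4,122,.036,True);d=b-a
print('ptr',a,b,np.degrees(np.arctan2(d[1],d[0])),np.linalg.norm(d))
m=(im.max(2)<48).astype(np.uint8);m2=np.zeros_like(m);m2[108:158,240:292]=m[108:158,240:292]
cs,_=cv2.findContours(m2,0,1);c=max(cs,key=cv2.contourArea);(u,v),r=cv2.minEnclosingCircle(c);print(u,v,r,onz(K,T,u,v,.012,True))
hull=cv2.fitEllipse(cv2.convexHull(c));print(hull)
k=onz(K,T,305/6+215,285/6+87,.012,True);print('knob',k)
# bottles from top view at z .108
im,K,T=load('t5')
k2=onz(K,T,402.1,251.8,.012)
for n,u,v,z in [('red',369,160,.108),('green',451,209,.1),('black',479,191,.1),('timer',405,205,.046),('jar',404,172,.1)]:
    p=onz(K,T,u,v,z);print(n,p,(p-k)[:2],np.linalg.norm((p-k)[:2]))
E
```

```text
ptr [ 0.47871737 -0.3516159   0.036     ] [ 0.49367395 -0.34326586  0.036     ] 29.174000689962906 0.017129577472060186
264.5172424316406 134.6896514892578 20.018667221069336 [ 0.47613131 -0.35249436  0.012     ]
((265.1142883300781, 134.71449279785156), (36.54814529418945, 39.40790939331055), 44.63142776489258)
knob [ 0.47759264 -0.35267671  0.012     ]
red [ 0.72489619 -0.24252623  0.108     ] [0.24730355 0.11015047] 0.2707252738000613
green [ 0.5899937  -0.45998972  0.1       ] [ 0.11240106 -0.10731302] 0.15540296897904637
black [ 0.63841434 -0.53907225  0.1       ] [ 0.1608217  -0.18639555] 0.24618472699607383
timer [ 0.60929902 -0.35424425  0.046     ] [ 0.13170638 -0.00156754] 0.131715707919929
jar [ 0.69265215 -0.33849206  0.1       ] [0.21505952 0.01418464] 0.21552679836875008
```

```bash
python3 - <<'E'
from h import *
k=np.array([.4760,-.3530])
for y in (119.2,-60.8): print(y,arm.solve_ik([*k,.0195],down(y)),arm.solve_ik([.486,.031,.15],down(y-38.4)))
b=best([*k,.07],119.2);print(b[1])
arm.grip(.05)
arm.move_to([*k,.07],down(b[1]))
arm.move_l([*k,.0198],feed=.1);print(arm.current_force())
arm.grip(.0);print(arm.current_width(),arm.current_ee_pos(),arm.current_force(),arm.current_t())
shot('wrist','w6');shot('scene','s6')
E
```

```text
119.2 [-4.23326330e+01  3.76392828e+01  9.12563463e+01 -2.54444375e-14
  5.11043709e+01 -1.61532633e+02] [-3.38004470e+00  2.01176422e+01  9.90773103e+01 -2.54444375e-14
  6.08050475e+01 -8.41800447e+01]
-60.8 [-4.23326330e+01  3.76392828e+01  9.12563463e+01 -2.54444375e-14
  5.11043709e+01  1.84673670e+01] [-3.38004470e+00  2.01176422e+01  9.90773103e+01 -2.54444375e-14
  6.08050475e+01  9.58199553e+01]
299.2
[-0.04449122 -0.38389069  0.84057774]
0.0005534063375980796 [ 0.47598305 -0.35297999  0.0197738 ] [-0.45605527  0.26555757  0.1007633 ] 16.3417
```

View pics/w6.png

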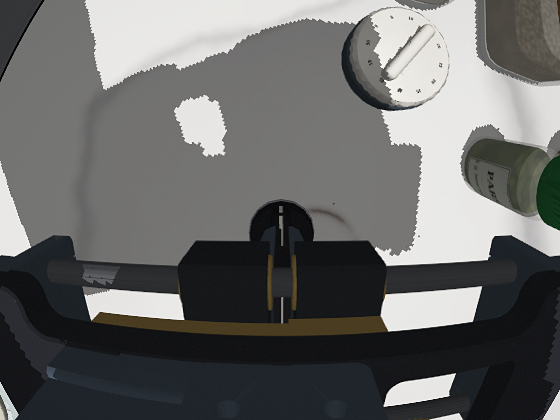

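```bash
python3 - <<'E'
from h import *
im,K,T=load('w6');cv2.imwrite('pics/cw6.png',cv2.resize(im[185:335,200:360,::-1],None,fx=4,fy=4,interpolation=2))
u=load('s6')[0];cv2.imwrite('pics/cs6.png',cv2.resize(u[230:310,360:450,::-1],None,fx=6,fy=6,interpolation=2))
for p in ([.476,-.353,.02],[.476,-.353,.036]): print(proj(K,T,p,True))
p=np.array(arm.current_ee_pos()); print(proj(K,T,p,True))
print(arm.current_width())
E
```

```text
(np.float64(281.57223879695124), np.float64(240.14197467990044))
(np.float64(281.5711232111124), np.float64(249.13614619153665))
(np.float64(281.56028255750937), np.float64(240.004515880436))
0.000252133695769077
```

View pics/cw6.png

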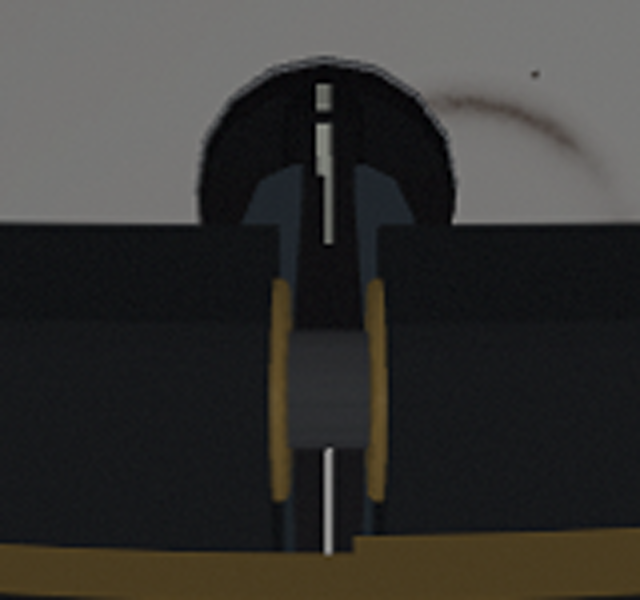

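View pics/cs6.png

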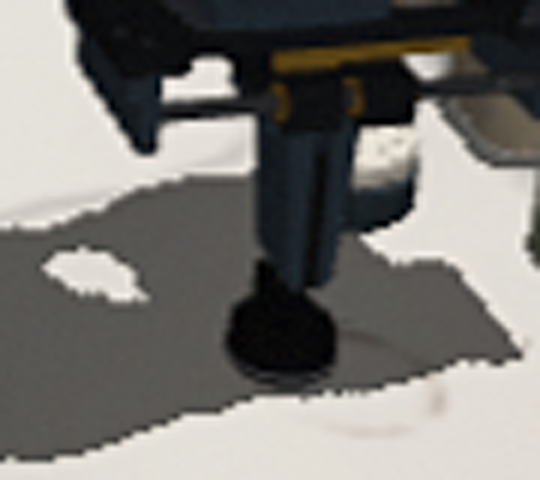

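```bash
python3 - <<'E'
from h import *
arm.grip(.05)
p=np.array(arm.current_ee_pos());arm.move_l(p+[0,0,.06],feed=.15)
R=arm.current_tool_rot();
im,c=shot('wrist','w7');u=shot('scene','s7')[0];print(arm.current_t())
cv2.imwrite('pics/cw7.png',cv2.resize(im[150:335,180:380,::-1],None,fx=3,fy=3,interpolation=2))
cv2.imwrite('pics/cs7.png',cv2.resize(u[250:310,370:440,::-1],None,fx=8,fy=8,interpolation=2))
cv2.imwrite('pics/cs1.png',cv2.resize(load('s1')[0][250:310,370:440,::-1],None,fx=8,fy=8,interpolation=2))
E
```

```text
17.9667
```

View pics/cw7.png

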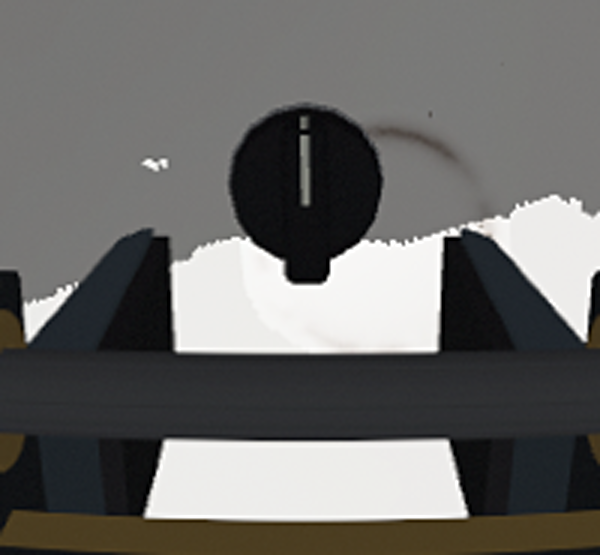

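View pics/cs7.png

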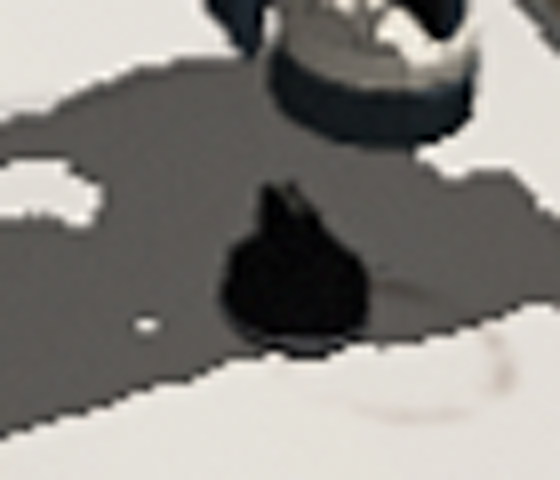

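View pics/cs1.png

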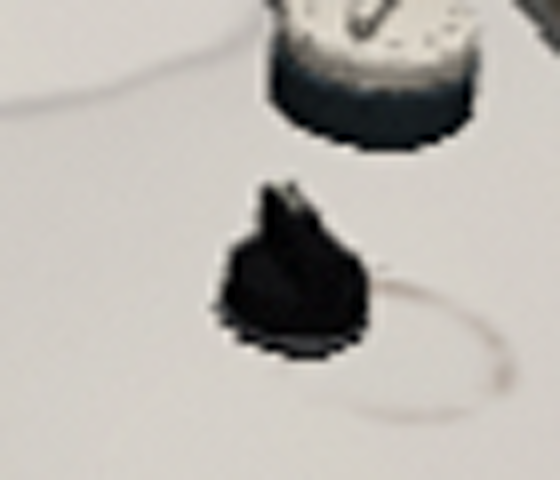

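```bash
python3 - <<'E'
from h import *
im,K,T=load('s6')
for z in (.0198,.04): print('tcp scene',proj(K,T,[.476,-.353,z]))
_,K7,T7=load('w7'); _,K6,T6=load('w6'); _,K5,T5=load('w5')
# knob skirt-top circle centre in w7 and pointer end, triangulated with w5, scene
print('skirt centre w7', onz(K7,T7,306/3+180,183/3+150,.018,True))
e7=ray(K7,T7,305/3+180,117/3+150,True); e5=ray(K5,T5,277.4,122,True); print('ptr end w5-w7',tri(e7,e5))
s7=ray(K7,T7,305/3+180,205/3+150,True); s5=ray(K5,T5,265.5,133.5,True); print('ptr start',tri(s7,s5))
es=ray(K,T,287/8+370,188/8+250); print('ptr end scene-w7',tri(e7,es)); print('scene-w5',tri(e5,es))
tt,KT,TT=load('t5')
E
```

```text
tcp scene (np.float64(407.6688790905859), np.float64(282.618047353413))
tcp scene (np.float64(408.42836639315044), np.float64(275.3510228153778))
skirt centre w7 [ 0.47902877 -0.35143737  0.018     ]
ptr end w5-w7 (array([ 0.49366655, -0.34271796,  0.01205091]), np.float64(0.0003960620480542123))
ptr start (array([ 0.47877481, -0.35147967,  0.03941447]), np.float64(0.00037782703822428443))
ptr end scene-w7 (array([ 0.49697373, -0.34306389,  0.03085788]), np.float64(0.0037245715732456873))
scene-w5 (array([ 0.49372801, -0.3441919 ,  0.03307542]), np.float64(0.002028092062060306))
```

```bash
python3 - <<'E'
from h import *
R=arm.current_tool_rot()
arm.move_l([.4782,-.3520,.0190],R,feed=.12)
print(arm.current_ee_pos(),arm.current_force(),arm.current_width())
a=shot('wrist','w8')[0];b=shot('scene','s8')[0]
print(arm.grip(.016),arm.current_width(),arm.current_force())
c=shot('wrist','w9')[0];d=shot('scene','s9')[0];print(arm.current_t())
q=lambda x:cv2.resize(x[:,:,::-1],None,fx=4,fy=4,interpolation=2)
cv2.imwrite('pics/g1.png',np.hstack([q(b[240:310,365:445]),q(d[240:310,365:445])]))
cv2.imwrite('pics/g2.png',np.hstack([q(a[195:315,230:330]),q(c[195:315,230:330])]))
E
```

```text
[ 0.47831287 -0.35211837  0.01913071] [-0.12896999 -0.0160645   0.75760436] 0.04992067046994379
False 0.015912749570509352 [ 1.2806116   0.54337327 -0.58553742]
19.5083
```

View pics/g1.png

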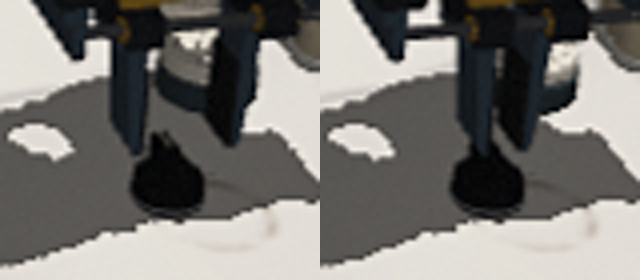

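View pics/g2.png

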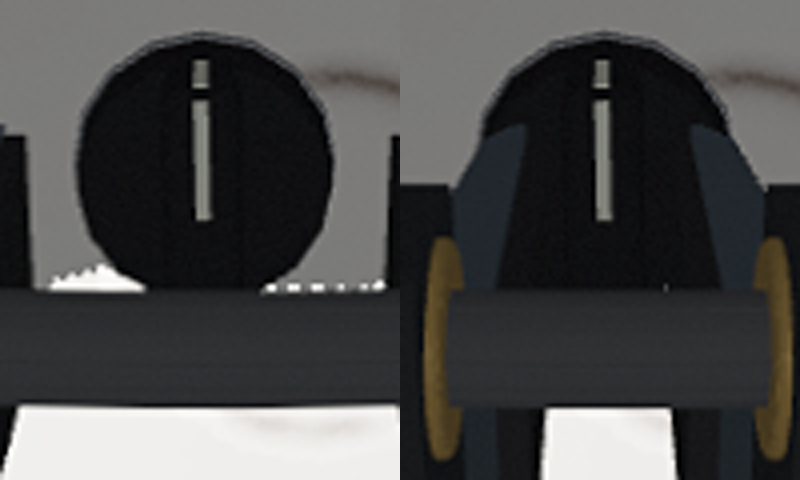

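```bash
python3 - <<'E'
from h import *
_,K,T=load('s9'); p=np.array([.4783,-.3521,.0191]); R=down(119.2)
for off in (0,.012):
  for sgn in (-1,1):
    for w in (.008,.0215):
      for xx in (-.016,.016):
        q=p+R[:,1]*sgn*w+R[:,0]*xx+[0,0,off]; print('s9',off,sgn,w,xx,[round(float((a-o)*4),0) for a,o in zip(proj(K,T,q),(365,240))])
_,K,T=load('s2'); p=np.array([.49066,.27544,.16096]);R=down(10.1)
for off in (0,.012):
  for sgn in (-1,):
    for w in (.031,.0445):
      for xx in (-.016,.016):
        q=p+R[:,1]*sgn*w+R[:,0]*xx+[0,0,off]; print('s2',off,sgn,w,xx,[round(float((a-o)*6),0) for a,o in zip(proj(K,T,q),(130,130))])
E
```

```text
s9 0 -1 0.008 -0.016 [172.0, 154.0]
s9 0 -1 0.008 0.016 [193.0, 183.0]
s9 0 -1 0.0215 -0.016 [194.0, 152.0]
s9 0 -1 0.0215 0.016 [215.0, 181.0]
s9 0 1 0.008 -0.016 [147.0, 156.0]
s9 0 1 0.008 0.016 [167.0, 185.0]
s9 0 1 0.0215 -0.016 [125.0, 158.0]
s9 0 1 0.0215 0.016 [145.0, 187.0]
s9 0.012 -1 0.008 -0.016 [174.0, 137.0]
s9 0.012 -1 0.008 0.016 [195.0, 165.0]
s9 0.012 -1 0.0215 -0.016 [196.0, 135.0]
s9 0.012 -1 0.0215 0.016 [217.0, 163.0]
s9 0.012 1 0.008 -0.016 [149.0, 139.0]
s9 0.012 1 0.008 0.016 [169.0, 168.0]
s9 0.012 1 0.0215 -0.016 [127.0, 141.0]
s9 0.012 1 0.0215 0.016 [146.0, 170.0]
s2 0 -1 0.031 -0.016 [290.0, 406.0]
s2 0 -1 0.031 0.016 [221.0, 401.0]
s2 0 -1 0.0445 -0.016 [278.0, 418.0]
s2 0 -1 0.0445 0.016 [209.0, 413.0]
s2 0.012 -1 0.031 -0.016 [287.0, 381.0]
s2 0.012 -1 0.031 0.016 [219.0, 376.0]
s2 0.012 -1 0.0445 -0.016 [275.0, 392.0]
s2 0.012 -1 0.0445 0.016 [206.0, 388.0]
```

```bash
python3 - <<'E'
from h import *
d=load('s9')[0]; cv2.imwrite('pics/g3.png',cv2.resize(np.clip(d[245:305,375:435,::-1].astype(float)*2.2,0,255).astype(np.uint8),None,fx=10,fy=10,interpolation=0))
E
```

```text
(no output)
```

View pics/g3.png

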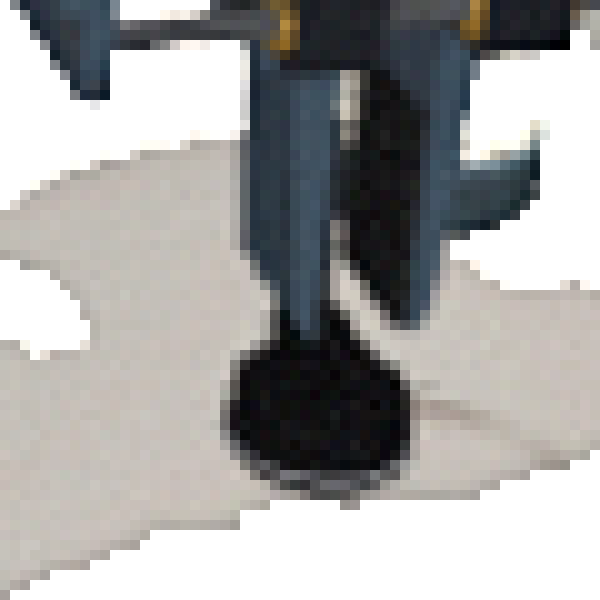

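The scene view shows the real finger ends (row ~278) about 20 mm above the reported TCP (expected row ~286). The first grip therefore closed over the top of the bar. I'll feel down to the skirt by force.

```bash
python3 - <<'E'
from h import *
arm.grip(.026)
R=arm.current_tool_rot(); p=np.array([.4782,-.3520,.0190]); f0=arm.current_force()
arm.move_l([p[0],p[1],.008],R,feed=.06); f0=arm.current_force(); print(f0)
z=.008
while z>-.012:
    z-=.0015; arm.move_l([p[0],p[1],z],R,feed=.05); f=arm.current_force()
    if abs(f[2]-f0[2])>3: break
print(z,f,arm.current_ee_pos(),arm.current_width(),arm.current_t())
shot('scene','s10');d=load('s10')[0]; cv2.imwrite('pics/g4.png',cv2.resize(np.clip(d[245:305,375:435,::-1].astype(float)*2.2,0,255).astype(np.uint8),None,fx=8,fy=8,interpolation=0))
E
```

```text
[-0.31239438 -0.61728996  0.20455391]
-0.006999999999999999 [-5.78463529  4.69215709 26.74200957] [ 0.47826983 -0.35204165 -0.00568838] 0.026156978775079852 22.725
```

View pics/g4.png

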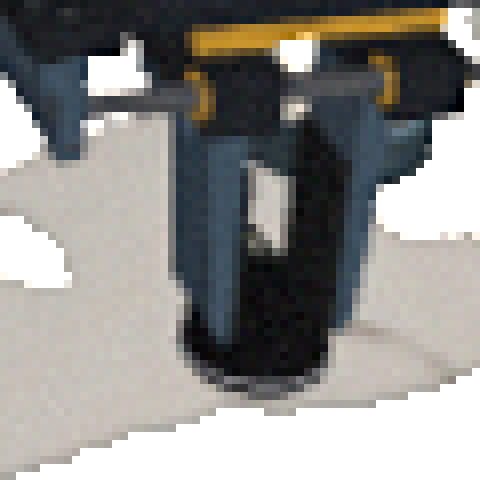

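```bash
python3 - <<'E'
from h import *
R=arm.current_tool_rot()
arm.move_l([.4782,-.3520,-.0045],R,feed=.05); print(arm.current_force())
arm.grip(0.); print(arm.current_width(),arm.current_force())
arm.move_l([.4782,-.3520,.05],R,feed=.12); print(arm.current_width(),arm.current_ee_pos(),arm.current_t())
a=shot('wrist','w11')[0];d=shot('scene','s11')[0];
cv2.imwrite('pics/g5.png',cv2.resize(np.clip(d[225:305,365:445,::-1].astype(float)*2.2,0,255).astype(np.uint8),None,fx=7,fy=7,interpolation=0))
cv2.imwrite('pics/g6.png',cv2.resize(a[195:315,220:340,::-1],None,fx=5,fy=5,interpolation=2))
E
```

```text
[0.12756982 0.59853263 0.5430882 ]
0.011942561511261647 [ 0.68321853  0.04600637 -0.21261412]
0.01179487384678384 [ 0.47802102 -0.3518394   0.04969025] 23.9917
```

View pics/g5.png

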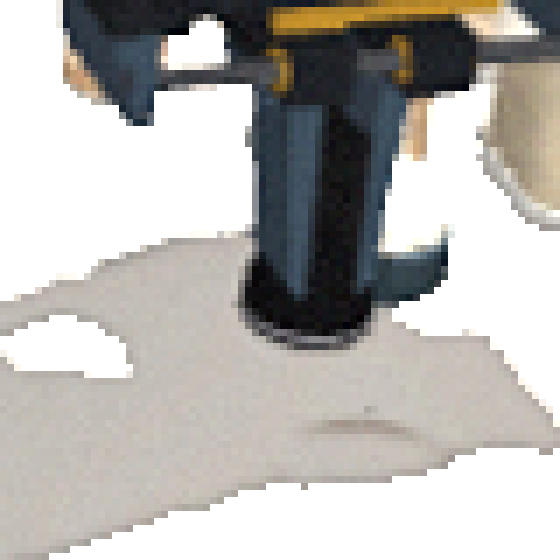

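View pics/g6.png

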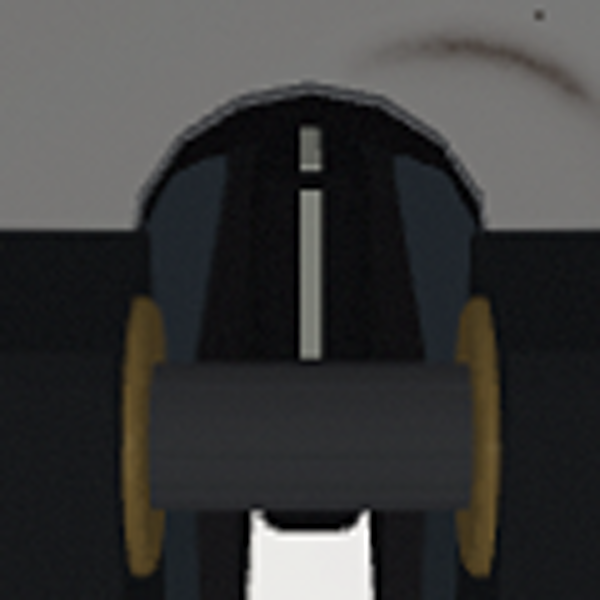

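```bash
python3 - <<'E'
from h import *
im,K,T=load('w11'); p=np.array([.47802,-.35184]); d=sx(29.2)[:2]
col=im[205:222,275:288].astype(int).sum(2).mean(1); print(np.round(col))
for v,z in [(211.5,.0542),(212.5,.0542),(214,.0722)]:
    q=onz(K,T,281.6,v,z,True)[:2]-p; print(v,z,q@d-.022, q@sx(119.2)[:2])
# side extents: circle widest
row=im[237:241,235:330].astype(int).sum(2).mean(0);print(np.round(row[:20]),np.round(row[70:]))
R=arm.current_tool_rot();print(np.degrees(np.arctan2(R[1,1],R[0,1])), arm.current_joint_positions())
for y in (80.8,-99.2): print(arm.solve_ik([.486,.031,.15],down(y)))
E
```

```text
[356. 356. 356. 357. 356. 361. 344. 212. 215. 115.  29.  31.  36.  33.
  31.  68. 112.]
211.5 0.0542 -0.002216736607003937 -3.301513114051226e-05
212.5 0.0542 -0.002839455500245929 -3.320593119659031e-05
214 0.0722 0.0009431505071076304 -5.241559908192443e-05
[352. 352. 353. 353. 354. 354. 354. 354. 353. 356. 359. 323. 228. 103.
  55. 101. 112. 114. 112. 115.] [110. 114. 111. 113. 114. 113. 112. 114. 110.  79.  43. 212. 322. 358.
 354. 354. 353. 353. 354. 352. 353. 352. 350. 352. 351.]
-60.79855495988466 [-4.21167772e+01  3.53126216e+01  8.98883366e+01 -3.68042895e-03
  5.49452928e+01  1.86838358e+01]
[-3.38004470e+00  2.01176422e+01  9.90773103e+01 -2.54444375e-14
  6.08050475e+01 -8.41800447e+01]
[-3.38004470e+00  2.01176422e+01  9.90773103e+01 -2.54444375e-14
  6.08050475e+01  9.58199553e+01]
```

```bash
python3 - <<'E'
from h import *
im,K,T=load('w11'); p=np.array([.47802,-.35184]); d=sx(29.2)[:2]
for v in (229.3,231,232.6,298,300.5):
    for z in (.0902,.0882): print(v,z,(onz(K,T,281.6,v,z,True)[:2]-p)@d)
# w5 view: knob at table: front/back of bar and skirt
im,K,T=load('w8'); p=np.array([.47831,-.35212])
col=im[195:275,279:284].astype(int).sum(2).mean(1)
print(np.round(col[:20]))
for v,z in [(204,0.),(204,.0)]: print(v,z,(onz(K,T,281.6,v,z,True)[:2]-p)@d-.022)
row=im[232:237,240:325].astype(int).sum(2).mean(0); print(np.round(row[:14]),np.round(row[60:85]))
E
```

```text
229.3 0.0902 0.019811256420161495
229.3 0.0882 0.019185078121362532
231 0.0902 0.01892532287648071
231 0.0882 0.0182876454112058
232.6 0.0902 0.018088801837784975
232.6 0.0882 0.017440266566353804
298 0.0902 -0.01908506089937328
298 0.0882 -0.02021610238046084
300.5 0.0902 -0.02065534441914729
300.5 0.0882 -0.021806767735573565
[368. 368. 368. 368. 368. 368. 372. 372. 207. 242.  52.  31.  34.  32.
  25. 199. 193. 191. 189. 189.]
204 0.0 -0.003000002223182297
204 0.0 -0.003000002223182297
[367. 368. 368. 368. 368. 366. 370. 377. 301. 151.  48.  45.  43.  48.] [ 47.  48.  49.  47.  47.  48.  46.  48.  46.  47.  47.  38.  49. 248.
 382. 371. 368. 367. 368. 369. 368. 368. 369. 369. 369.]
```

```bash
python3 - <<'E'
from h import *
R=down(-99.2)
arm.move_l([.478,-.352,.13],feed=.25)
arm.move_to([.428,.0405,.13],R)
a,c=shot('wrist','w12');shot('scene','s12');K,T=c['intrinsics'],c['cam_to_world']
print(arm.current_t(),arm.current_ee_pos(),arm.current_width())
u,v=proj(K,T,[.486,.031,.083],True);print(u,v)
u,v=int(u),int(v);cv2.imwrite('pics/g7.png',cv2.resize(a[v-40:v+40,u-40:u+40,::-1],None,fx=8,fy=8,interpolation=2));print(u-40,v-40)
E
```

```text
26.125 [0.42839865 0.03990375 0.12983471] 0.011568370484149354
280.3871522062707 143.97930746168026
240 103
```

View pics/w12.png

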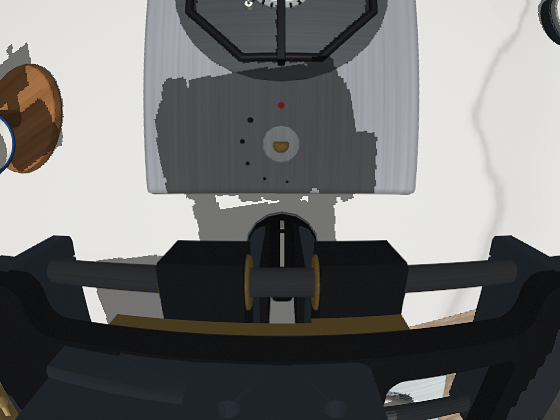

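View pics/g7.png

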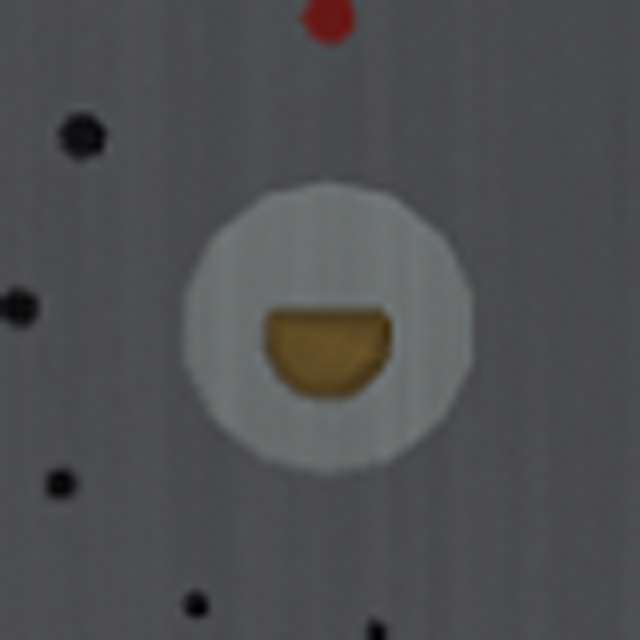

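```bash
python3 - <<'E'
from h import *
im,K,T=load('w12'); p=np.array(arm.current_ee_pos()); d=sx(-9.2); l=sx(80.8)
for n,u,v,z in [('disc',330,327,.06),('disc61',330,327,.062),('shaft',328,333,.08),('shafttop',328,333,.083)]:
    q=onz(K,T,240+u/8-.45,103+v/8-.45,z,True); print(n,q,(q-p)@d,(q-p)@l)
E
```

```text
disc [0.48548079 0.03082516 0.06      ] 0.05779935118531172 0.00016455929414761495
disc61 [0.48555708 0.03080851 0.062     ] 0.05787731583454614 0.0001603174356794836
shaft [0.48571629 0.03093305 0.08      ] 0.05801456398790624 0.0003087113666731215
shafttop [0.48583719 0.03090471 0.083     ] 0.0581384411338017 0.0003000578461952599
```

```bash
python3 - <<'E'
from h import *
R=down(-99.2); c=np.array([.4866,.0306])
arm.move_l([*c,.083],R,feed=.12); f0=np.array(arm.current_force()); print(f0)
z=.083
while z>.066:
    z-=.0015; arm.move_l([*c,z],R,feed=.04); f=np.array(arm.current_force())-f0
    print(round(z,4),np.round(f,1))
    if f[2]>7 or np.hypot(*f[:2])>8: break
print(arm.current_t(),arm.current_ee_pos(),arm.current_width())
E
```

```text
[ 0.29396509 -0.51663205  0.73609811]
0.0815 [-0.5  0.3 -1.3]
0.08 [-0.1  0.6 -0.2]
0.0785 [ 0.   0.4 -1.2]
0.077 [-0.8  1.  -0.7]
0.0755 [ 0.1  0.8 -1.8]
0.074 [ 0.2  0.8 -0.8]
0.0725 [-0.   0.7 -0.8]
0.071 [-1.1  1.9 -0.9]
0.0695 [-0.2  1.6 -1.8]
0.068 [-0.3  2.3 -2.1]
0.0665 [-0.   1.5 -2.1]
0.065 [ 0.2  2.8 -2.9]
29.9083 [0.48654468 0.03062189 0.06491473] 0.011579719876774077
```

Seating went cleanly, with no axial force. Now I'll press to the stop.

```bash
python3 - <<'E'
from h import *
R=down(-99.2); c=np.array([.4866,.0306]); z=.065
while z>.0555:
    z-=.0008; arm.move_l([*c,z],R,feed=.04); f=np.array(arm.current_force())
    print(round(z,4),np.round(f,1),round(arm.current_ee_pos()[2],4))
    if f[2]>18 or np.hypot(*f[:2])>12: break
print(arm.current_t(),arm.current_ee_pos(),arm.current_width())
a=shot('wrist','w13')[0];b=shot('scene','s13')[0];shot('top','t13')
cv2.imwrite('pics/g8.png',cv2.resize(b[190:290,210:310,::-1],None,fx=6,fy=6,interpolation=2))
cv2.imwrite('pics/g9.png',cv2.resize(a[180:320,200:360,::-1],None,fx=4,fy=4,interpolation=2))
E
```

```text
0.0642 [ 1.3  2.2 -1. ] 0.0642
0.0634 [-0.7  1.8  4. ] 0.0635
0.0626 [-0.1  1.8  4.7] 0.0626
0.0618 [-0.6  2.2  5.1] 0.0618
0.061 [-0.4  1.9  6. ] 0.0611
0.0602 [-0.1  2.6  7.6] 0.0603
0.0594 [-1.9  1.1  7.4] 0.0595
0.0586 [-1.9  2.  12.7] 0.0589
0.0578 [-4.6  3.1 24. ] 0.0586
32.1583 [0.48683764 0.03060299 0.05857948] 0.011735481157984087
```

View pics/g8.png

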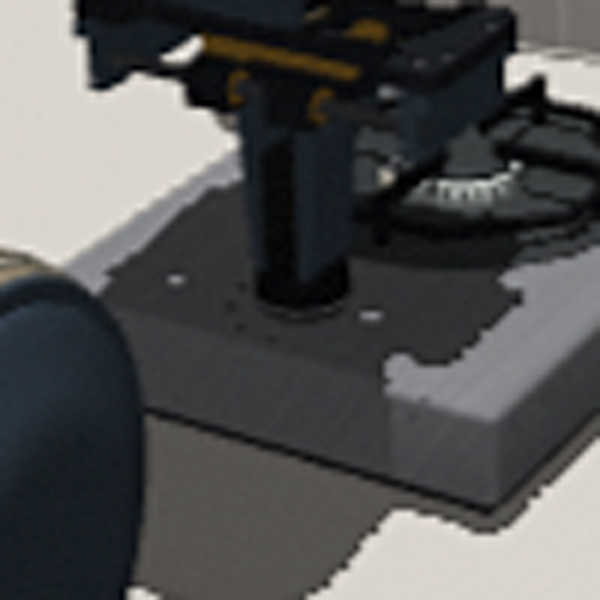

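View pics/g9.png

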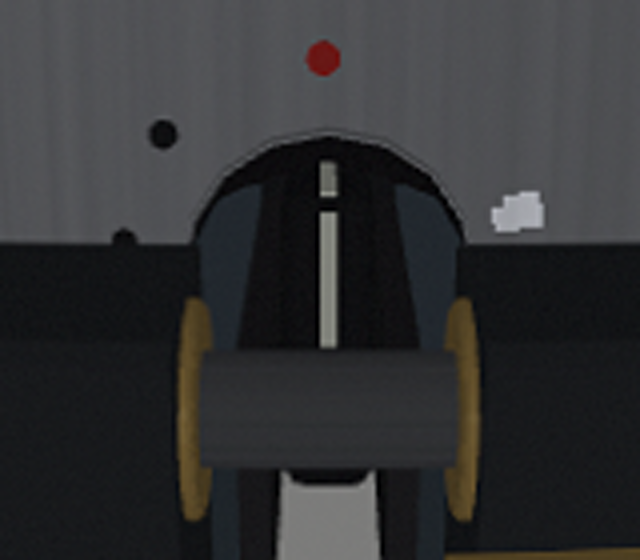

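```bash
python3 - <<'E'
from h import *
arm.sleep(.7);print(arm.current_force(),arm.current_ee_pos(),arm.current_t(),arm.current_width())
E
```

```text
[-4.24486926  2.12267721 24.0447391 ] [0.48684894 0.03058853 0.05859917] 33.0083 0.011908589884958838
```

View pics/t13.png

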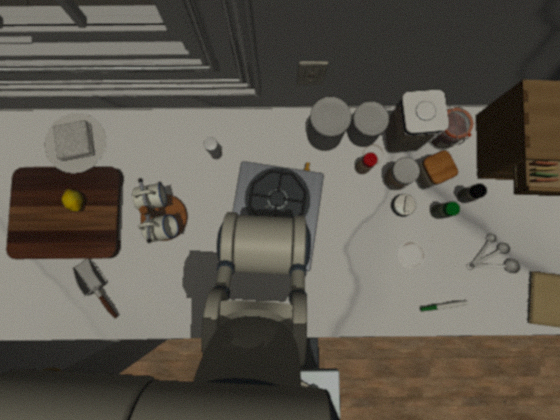

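View pics/w13.png

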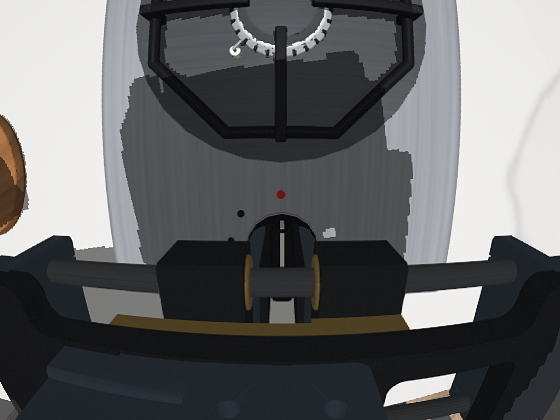

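The top view shows the mug hanging on the front arm (155,228). The timer (404,205), red spice (369,160) and salt tube (211,144) are where they were at the start. The push is steady at 24 N, so I'm handing in.

```bash
python3 -c "
from rig import arm
print(arm.sign_off())"
```

```text
the job is handed in; nothing more can be done
None
```

I hung the mug on the stand's free front arm and let go of it. Then I fitted the knob on the tap shaft with its pointer to the flat and pressed it to the stop. I handed in at about 33 s, still holding it pressed in.

**Last checks that passed:**
- **Mug:** the top camera shows it hanging on the front arm.
- **Fit:** the knob slid fully onto the shaft with no upward push against it.
- **Tap:** the push began at about 4 N, rose to about 8 N over 5 mm, then hit a hard stop. It then held steady at 24 N for 0.7 s.
- **Other items:** by eye in the top picture, the timer, red spice and salt tube had not moved. I did not measure them again.

**What failed or disagreed:**
- **First knob grip missed:** the jaws closed above the bar, because the finger ends sit about 23 mm higher than the reported TCP. I found the true height by touching down on the knob's skirt, which gave a brief 27 N contact, and the second grip held.
- **Knob position in the jaws:** views disagreed by up to 3 mm on where the knob sat along its bar. I used a value in between, and the fit went on cleanly.

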